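# Put the drill's flat pack on charge

### The arm

A 6-joint arm with a two-finger parallel gripper is mounted at the origin on the work surface. World frame = base frame: x ahead of the robot, y to its left, z up, the work surface at z = 0. Lengths are in m, angles in rad, forces in N, time in s.
With the tool pointing down it reaches from about 0.425 to 1.125 m from the base axis. Payload 14.9 kg.
Tool frame: the origin (TCP) lies on the centre line of the jaws, within the pads' length; the fingertips stand r.tips_ahead ahead of it and the grasp point (between the pads) is the TCP (r.tips_ahead is the distance from the TCP to the fingertips, in m); z points along the fingers, y is the line along which they close (so a half turn about z gives the same grasp; the last joint's range is limited). The gripper opens to 91 mm and grips with 3 to 60 N. Pads are 32 mm wide; open, the fingers measure 118 mm over their backs; the gripper's body (76 mm by 178 mm) begins 60 mm behind the grasp point.
Start: joints at [1.227, 0.379, 1.734, -0, 1.028, -0.033], TCP at [0.214, 0.666, 0.233] pointing down, gripper open.
Joint ranges: [-2.77, 2.77], [-0.74, 2.19], [0, 2.66], [-1.06, 4.2], [0.31, 2.87], [-3.08, 3.08]. Speed limits (rad/s): [1.89, 1.89, 2.39, 3.14, 3.14, 3.14].

### API

Orientations are given as a unit quaternion [x, y, z, w].
In Python, from rig import r gives the robot as it stands.
- The arm moves only by the shell command python3 -m pendant 'ROWS' [FORCE]. ROWS is text: rows parted by semicolons, each of 7 numbers parted by spaces: the turn, a rotation vector about the tool's x, y, z in rad, then the shift along the tool's x, y, z in cm, then the opening, from 0 (shut) to 1 (fully open). A call has 1 to 20 rows; each row shifts and turns the commanded pose from where the row before left it, along the tool's axes as they then stand; what a row does not reach is not made up. A row lasts 1/12 s, in which the tool goes at most 41.7 mm and 7.16 degrees, less where a joint would pass 70% of its speed; a pose out of reach is approached as far as the arm can. A call with a gripper value outside its range is refused whole. The fingers move at their own pace and stop on an object; FORCE is the grip in N (left out, the last holds). Time passes only in rows, so rows that do not move let the fingers close. It gives the time, the measured TCP pose, the force, the opening and the grip force at its end, in the units of the state.
- r.sense(): the state, without advancing time (a new reading comes with each control period).
- r.capture(name): name is "scene" or "top" or "wrist"; returns the picture (400x640x3 uint8, red, green, blue); there is no depth.
- r.get_calibration(name): a dict with "camera_matrix" (3x3 intrinsics, pixels), "R" (3x3) and "t" (3): a world point X has camera coordinates R X + t; the wrist camera has in their place "tool_from_camera" (4x4, takes a point from camera to tool coordinates, whose origin is the TCP and whose axes are the flange's). Camera axes: x right, y down, z forward; pixel columns grow to the right and rows downward; lengths in m; the calibration is good to about 2 mm. A picture is of the moment at which its call begins: read the wrist's pose just before it. get_calibration takes no time and is no camera call.
- r.sign_off(): hands the job in; it is judged then, once.
Trained networks look in the newest picture that a camera, given by its name, has taken for a name from the list of things; names that differ only in an ending like _2 or _b are one class to them, and where a whole thing is asked for, a point or a joint stands for the part that bears it (a point fixed in the world has none). Each returns a list of dicts, best first, with "conf" (0 to 1); they miss things now and then, are a little off and sometimes report something else, mostly with a low value. They report only what shows in the picture. A call takes as long as a camera call. They do not tell look-alikes from the thing itself.
- r.boxes_of(camera, query): "location" ([row, column] in pixels, amid what is visible of it).
- r.outline_of(camera, query): "region" (400x640 bool, what is visible of it) and "location" ([row, column] in pixels, amid what is visible of it).
The state is a dict: "clock": time; "joint_positions": joint angles; "qd": joint speeds; "tau": joint torques, N m; "eef_pos": TCP position; "tcp_rot": TCP orientation; "force": force on the tool from outside, world axes, zero at the start; "moment": the same for the moment, N m; "gripper_width": finger opening in m; "grasp_force": force on a finger pad.
Only numpy, scipy, OpenCV 4.12 (cv2) and the standard library are available. Lean on these libraries where they do the work, as an engineer would, in place of code of your own. Each camera call takes 0.05 s, during which the arm holds its last target. There are 200 camera calls.

### The job

The drill's battery pack is flat: put it on charge. Squeeze in the two clips on the pack's sides and keep both squeezed while you draw the pack straight up out of the drill's handle without yanking, then push it gently down into the charger's well (feel for the well, for the charger stands loose in its tray) until its base sits flush on the charger. Let go so that both clips spring back out, and leave it there with everything else on the bench undisturbed.

Things in the scene. Friction and masses are not known exactly. Their poses are not given: they have to be found in the camera images.
- pack: Black 12 V battery pack, 0.18 to 0.28 kg, at first home in the drill's handle. Base block 52 (x from -20 to +32 mm) by 48 (y) by 38 mm high, a stem under it. Origin: underside of the base, on the line through the two clips; z up, y to the left clip, x to the narrow part of the stem. Pull or push it with 25 N at most, and pull only with both clips fully in. 10 N of drag in a socket is normal.
- stem_tip (a point): Foot of the pack's stem, 48 mm under the pack's origin. The stem is T-shaped in plan: a wide part 34 mm (y) by 22 mm (x from -12 to +10), and a narrow part 20 mm (y) going on to x = +27; its lowest 5 mm taper in by 2.5 mm all round. It goes into a socket only with its narrow part to the socket's narrow side.
- clip_left (a joint): How far the left (+y) clip is pushed in, m: 0 sprung out, 0.0034 flush. A grey ribbed tab 12 mm wide (x from -6 to +6), 15 to 35 mm above the base's underside, standing 3.4 mm out of the side: 55 mm over both tabs, 48 mm when flush. 8 N starts it, 16 N pushes it flush. Its hook (9 to 18 mm down the stem) leaves the socket's lip at 2.8 mm in and springs back under the lip within 1.5 mm of home.
- clip_right (a joint): The same for the right (-y) clip, pushed towards +y.
- drill: Compact grey drill-driver on its head in a plywood cradle (158 by 90 mm) fixed to the bench: barrel level, 51 mm up, nose to its +x, handle straight up. Origin on the bench under the handle socket.
- drill_socket (a point): Middle of the handle's upward-facing mouth, 186 mm above the bench, where the pack's origin lies when home; handle end 51 by 46 mm; axes as the pack's.
- tray: Plywood tray (137 by 122 mm, 18 mm high) fixed to the bench; in it the grey charger (105 by 90 mm, flat top 78 mm above the bench) stands loose. Origin on the bench, under the middle of the well if the charger stood centred. The charger cannot turn but stands up to 7 mm off centre in x and in y of the tray, slides if pushed sideways with over 8 N, and its own place is not measured.
- well_nominal (a point): Where the pack's origin would be when home, were the charger centred in its tray: 78 mm above the bench; the real place is up to 7 mm off in x and y, at the same height. Axes as the pack's when home (x to the narrow side and cable stub). The well is T-shaped, 50 mm deep, 0.8 mm wider than the stem all round; the tapered tip slides in from up to 3 mm off; farther off it lands on the flat top.
- screwdriver: Black-handled screwdriver, 190 mm, lying along x between drill and charger.
- tape: Roll of paper tape lying flat, 80 mm across, 36 mm high.
- staples: Cardboard box of staples, 110 by 65 by 42 mm.
- pliers: Canvas pliers lying flat, about 190 mm long.
- jar: Small clear jar with a metal lid, 64 mm across, 75 mm high.
- glue: White glue bottle, 60 mm across, 150 mm high.
- hammer: Hammer with a wooden handle, 260 mm long, lying flat.
- stapler: Green pneumatic stapler lying on its side, about 230 by 170 mm, 52 mm high.
Not all that is in view belongs to the job. What is shaped like the tray but pink is not meant.

How it is judged:
By the outcome, as a careful person would: the job done as asked, in the order asked, and still so for the second after the job is handed in, with the robot touching nothing.
It also fails if it takes over 58 s, if anything falls off the work surface, if the arm or the gripper's body presses on something with over 40 N, if the wrist force passes 120 N, or if a joint passes its speed limit or range.

## Working session

There is one attempt and no reset: what is moved stays moved. The work goes in short steps, Python scripts to look and compute and a shell command to move; the robot and the scene stay as the last step left them, time stands still between calls to the robot, and variables do not carry over. Pictures are saved under pics/ and viewed, at most 10 in all, crops included, and the job is handed in when it is done.

```bash
mkdir -p pics; ls
cat > h.py <<'E'
import numpy as np, cv2
from rig import r
from scipy.spatial.transform import Rotation as R
def cam(n):
    c=r.get_calibration(n); K=np.array(c["camera_matrix"])
    if n=="wrist":
        s=r.sense(); T=np.eye(4); T[:3,:3]=R.from_quat(s["tcp_rot"]).as_matrix(); T[:3,3]=s["eef_pos"]
        W=np.linalg.inv(T@np.array(c["tool_from_camera"])); return K,W[:3,:3],W[:3,3]
    return K,np.array(c["R"]),np.array(c["t"])
def toplane(C,uv,z):
    K,Rm,t=C; d=Rm.T@np.linalg.inv(K)@np.array([uv[0],uv[1],1.]); o=-Rm.T@t
    return o+d*(z-o[2])/d[2]
def proj(C,X):
    K,Rm,t=C; p=K@(Rm@np.asarray(X,float)+t); return p[:2]/p[2]
def save(n,im): cv2.imwrite("pics/"+n+".png",im[:,:,::-1])
E
python3 - <<'E'
from h import *
np.set_printoptions(precision=4,suppress=True)
s=r.sense(); print({k:np.round(v,3) for k,v in s.items()}, r.tips_ahead)
a=r.capture("top"); save("top0",a)
b=r.capture("scene"); save("scene0",b)
np.savez("im0.npz",a=a,b=b)
for n in("top","scene"):
    C=cam(n); print(n,-C[1].T@C[2],C[0][0])
    for q in("pack","drill","tray","clip_left","clip_right","screwdriver"):
        print(q,[(np.round(d["location"]),round(d["conf"],2)) for d in r.boxes_of(n,q)][:4])
print(r.get_calibration("wrist"))
E
```

```text
pics
{'clock': np.float64(0.0), 'joint_positions': array([ 1.227,  0.379,  1.735,  0.   ,  1.028, -0.033]), 'qd': array([ 0.001, -0.001,  0.001, -0.001, -0.001,  0.   ]), 'tau': array([ -0.007, -76.374, -43.437,   0.065,   0.042,  -0.   ]), 'eef_pos': array([0.214, 0.666, 0.232]), 'tcp_rot': array([ 0.155,  0.988, -0.001, -0.   ]), 'force': array([-0.127, -0.434,  0.186]), 'moment': array([-0.04 , -0.033,  0.003]), 'grasp_force': np.float64(0.0), 'gripper_width': np.float64(0.091)} 0.019
top [0.416  0.0408 1.1165] [378.6429   0.     320.29  ]
pack [(array([211., 402.]), 0.92), (array([272., 206.]), 0.42)]
drill [(array([209., 382.]), 0.6)]
tray [(array([282., 269.]), 0.82), (array([202., 263.]), 0.67)]
clip_left [(array([214., 402.]), 0.2)]
clip_right []
screwdriver [(array([216., 334.]), 0.54)]
scene [0.9956 0.6649 1.2508] [470.7233   0.     311.6329]
pack [(array([144., 297.]), 0.95)]
drill [(array([180., 298.]), 0.88)]
tray [(array([267., 356.]), 0.93), (array([145., 296.]), 0.64), (array([228., 406.]), 0.59)]
clip_left []
clip_right [(array([356., 386.]), 0.62)]
screwdriver [(array([219., 324.]), 0.66), (array([146., 297.]), 0.38)]
{'camera_matrix': array([[284.1387,   0.    , 314.7811],
       [  0.    , 284.1387, 201.7988],
       [  0.    ,   0.    ,   1.    ]]), 'tool_from_camera': array([[ 0.0002, -0.9592, -0.2828,  0.0809],
       [ 1.    ,  0.0001,  0.0006, -0.    ],
       [-0.0005, -0.2828,  0.9592, -0.1516],
       [ 0.    ,  0.    ,  0.    ,  1.    ]])}
```

View pics/top0.png

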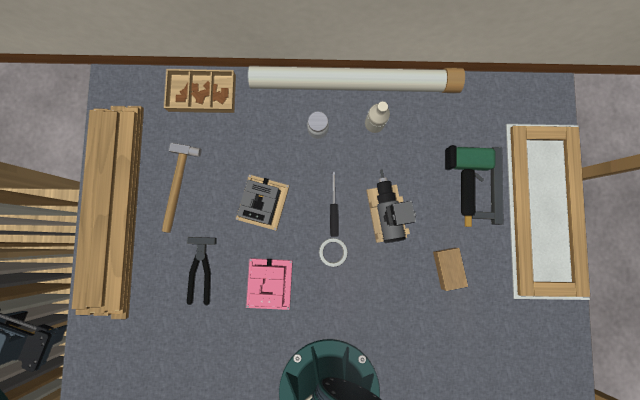

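View pics/scene0.png

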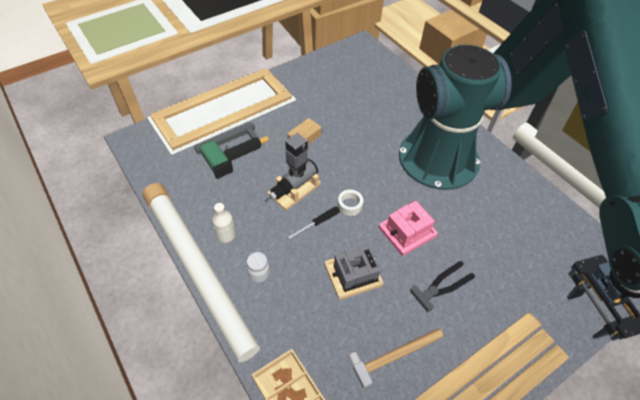

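The top view shows the grey charger in a plywood tray at about (263,202). The pink look-alike is at (269,283) and isn't the one meant. The drill is at (388,210), nose up-image, with the pack on its handle at (402,211). The scene view agrees: charger at (356,270), pink one at (408,228), pack at (297,145). An enlarged crop should confirm this.

Run:
```python
from h import *
d=np.load("im0.npz"); a=d["a"]; b=d["b"]
C=cv2.resize(a[160:260,225:305],None,fx=5,fy=5,interpolation=cv2.INTER_CUBIC)
D=cv2.resize(a[160:260,355:435],None,fx=5,fy=5,interpolation=cv2.INTER_CUBIC)
save("crop0",np.hstack([C,D])[:590])
Ct=cam("top")
for n,uv,z in(("pack",(402,211),.22),("tray",(263,202),.04),("pink",(269,283),.04)): print(n,toplane(Ct,uv,z).round(3))
o=r.outline_of("top","pack")[0]["region"]; print(cv2.minAreaRect(np.argwhere(o)[:,::-1].astype(np.float32)))
```

```text
pack [ 0.49 -0.16  0.22]
tray [0.525 0.197 0.04 ]
pink [0.298 0.173 0.04 ]
((402.69232177734375, 212.96151733398438), (22.161123275756836, 22.945587158203125), 78.69007110595703)
```

View pics/crop0.png

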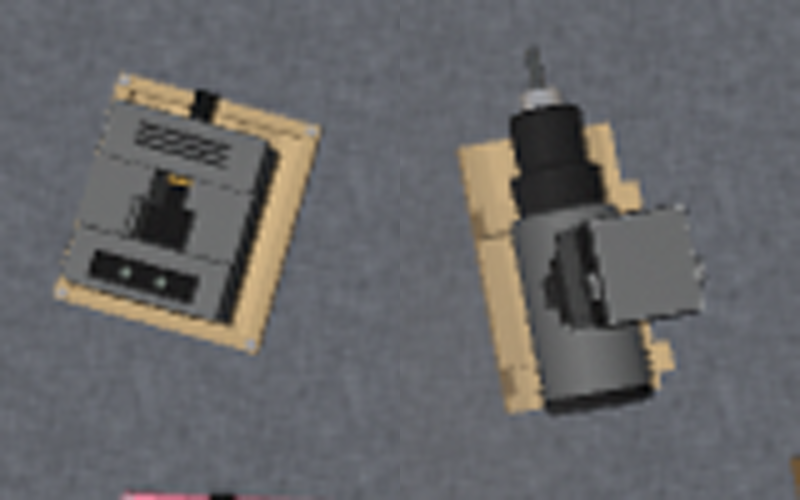

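The grey charger with the T-well in the plywood tray is the target. Its narrow side and stub point up-image and lean right, so yaw is about -17°. The drill's nose leans left (yaw about +10°), and the pack tabs sit on its left and right sides. Next I'll swing over with the wrist turned -28° about tool z.

```bash
python3 -m pendant '0 0 -0.098 0 0 -4 1;0 0 -0.098 0 0 -4 1;0 0 -0.098 0 0 -4 1;0 0 -0.098 0 0 -4 1;0 0 -0.098 0 0 -4 1;0 0 0 -1.56 -2.93 0 1;0 0 0 -1.56 -2.93 0 1;0 0 0 -1.56 -2.93 0 1;0 0 0 -1.56 -2.93 0 1;0 0 0 -1.56 -2.93 0 1;0 0 0 -1.56 -2.93 0 1;0 0 0 -1.56 -2.93 0 1;0 0 0 -1.56 -2.93 0 1;0 0 0 -1.56 -2.93 0 1;0 0 0 -1.56 -2.93 0 1;0 0 0 -1.56 -2.93 0 1;0 0 0 -1.56 -2.93 0 1;0 0 0 -1.56 -2.93 0 1;0 0 0 -1.56 -2.93 0 1' 40
cat >> h.py <<'E'
def delta(X,yaw):
    "tool-axis shift (cm) and turn to put TCP at X pointing down, tool y at angle yaw+90 deg"
    s=r.sense(); M=R.from_quat(s["tcp_rot"]); a=np.radians(yaw)
    G=R.from_matrix(np.array([[-np.cos(a),-np.sin(a),0],[-np.sin(a),np.cos(a),0],[0,0,-1]]))
    M2=G if False else G
    rv=(M.inv()*M2).as_rotvec()
    d=np.asarray(X)-s["eef_pos"]
    print("t",s["clock"].round(2),"pos",np.round(s["eef_pos"],4),"turn",rv.round(4),"shift now-axes",(100*M.inv().apply(d)).round(2),"after-turn axes",(100*M2.inv().apply(d)).round(2),"F",np.round(s["force"],2),"w",s["gripper_width"],s["grasp_force"])
E
python3 -c "
from h import *
delta([.49,-.16,.36],10)"
```

```text
clock: 2.33
eef_pos: [0.5028, 0.3003, 0.4331]
tcp_rot: [-0.089, 0.996, 0.0, 0.0]
force: [0.7, -0.2, 0.2]
gripper_width: 0.091
grasp_force: 0.0Traceback (most recent call last):
  File "<string>", line 3, in <module>
    delta([.49,-.16,.36],10)
    ~~~~~^^^^^^^^^^^^^^^^^^^
  File "h.py", line 23, in delta
    print("t",s["clock"].round(2),"pos",np.round(s["eef_pos"],4),"turn",rv.round(4),"shift now-axes",(100*M.inv().apply(d)).round(2),"after-turn axes",(100*M2.inv().apply(d)).round(2),"F",np.round(s["force"],2),"w",s["gripper_width"],s["grasp_force"])
              ^^^^^^^^^^^^^^^^
AttributeError: 'float' object has no attribute 'round'
```

```bash
sed -i 's/s\["clock"\].round(2)/round(s["clock"],2)/' h.py
python3 - <<'E'
from h import *
C=cam("wrist"); a=r.capture("wrist"); np.savez("w1.npz",a=a,K=C[0],R=C[1],t=C[2]); save("w1",a)
for q in("tray","pack"):
  for d in r.outline_of("wrist",q)[:3]:
    l=d["location"]; print(q,np.round(l),round(d["conf"],2),d["region"].sum(),toplane(C,(l[1],l[0]),.05).round(3))
delta([.49,-.16,.36],10)
E
python3 -m pendant '0 0 0 0.64 -3.1 0.5 1;0 0 0 0.64 -3.1 0.5 1;0 0 0 0.64 -3.1 0.5 1;0 0 0 0.64 -3.1 0.5 1;0 0 0 0.64 -3.1 0.5 1;0 0 0 0.64 -3.1 0.5 1;0 0 0 0.64 -3.1 0.5 1;0 0 0 0.64 -3.1 0.5 1;0 0 0 0.64 -3.1 0.5 1;0 0 0 0.64 -3.1 0.5 1;0 0 0 0.64 -3.1 0.5 1;0 0 0 0.64 -3.1 0.5 1;0 0 0 0.64 -3.1 0.5 1;0 0 0 0.64 -3.1 0.5 1;0 0 0 0 -1.5 0 1;0 0 0 0 0 0 1'
python3 - <<'E'
from h import *
C=cam("wrist"); a=r.capture("wrist"); np.savez("w2.npz",a=a,K=C[0],R=C[1],t=C[2]); save("w2",a)
for q in("pack","clip_left","clip_right","drill"):
  for d in r.outline_of("wrist",q)[:3]:
    l=d["location"]; print(q,np.round(l),round(d["conf"],2),d["region"].sum(),toplane(C,(l[1],l[0]),.215).round(3))
E
```

```text
tray [162. 262.] 0.88 4311 [0.518 0.203 0.05 ]
t 2.48 pos [0.503  0.3003 0.4329] turn [-0.      0.      0.0019] shift now-axes [  9.36 -45.09   7.29] after-turn axes [  9.28 -45.11   7.29] F [-0.56  0.28  0.37] w 0.09130967623105084 0.0
clock: 3.82
eef_pos: [0.4941, -0.1575, 0.3627]
tcp_rot: [-0.089, 0.996, -0.0, -0.0]
force: [-0.1, -0.1, -0.4]
gripper_width: 0.0911
grasp_force: 0.0
pack [182. 312.] 0.98 2429 [ 0.48  -0.163  0.215]
pack [218. 508.] 0.3 6036 [0.482 0.06  0.215]
clip_left [180. 333.] 0.38 27 [ 0.474 -0.14   0.215]
clip_left [143. 313.] 0.18 2678 [ 0.44  -0.169  0.215]
clip_right [180. 286.] 0.46 35 [ 0.482 -0.19   0.215]
drill [142. 311.] 0.89 2629 [ 0.439 -0.171  0.215]
drill [181. 310.] 0.36 2432 [ 0.479 -0.165  0.215]
```

View pics/w2.png

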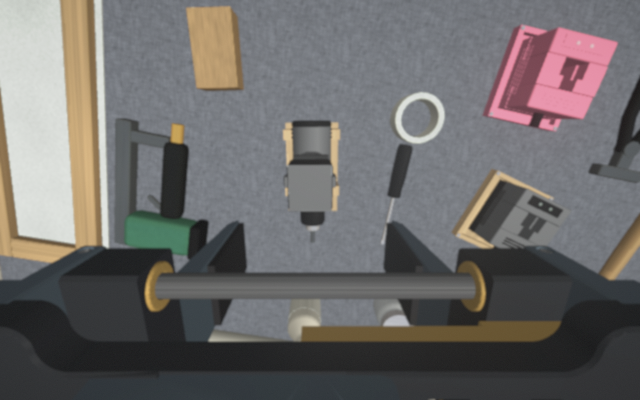

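View pics/w1.png

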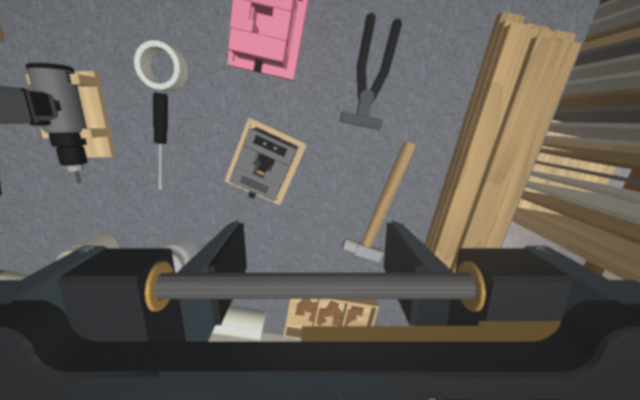

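w2 shows the pack's top face centred at about (310,186), square to the gripper, with its tabs at (286,180) and (333,180). w1 shows the grey charger at (265,162) with its stub at (252,195). Next I'll fit the pack model to the outlines.

```bash
cat > fit.py <<'E'
from h import *
from scipy.optimize import minimize
def box(x0,x1,y0,y1,z0,z1): return np.array([[x,y,z] for x in(x0,x1) for y in(y0,y1) for z in(z0,z1)])
def sil(C,P,p,S=4):
    a=p[2]; Q=P.copy(); c,s=np.cos(a),np.sin(a)
    W=np.c_[p[0]+c*Q[:,0]-s*Q[:,1],p[1]+s*Q[:,0]+c*Q[:,1],Q[:,2]]
    uv=np.array([proj(C,w) for w in W],np.float32)
    m=np.zeros((400*S,640*S),np.uint8); cv2.fillConvexPoly(m,cv2.convexHull(((uv+.5)*S).round().astype(np.int32)),1)
    return cv2.resize(m.astype(np.float32),(640,400),interpolation=cv2.INTER_AREA)
def fit(C,P,reg,p0):
    f=lambda p: np.abs(sil(C,P,p)-reg).sum()/reg.sum()
    best=minimize(f,p0,method="Nelder-Mead",options=dict(initial_simplex=np.array([p0]+[np.add(p0,d) for d in([.008,0,0],[0,.008,0],[0,0,.1])]),xatol=1e-4,fatol=1e-4))
    return best.x,best.fun
E
python3 - <<'E'
from fit import *
d=np.load("w2.npz"); C=(d["K"],d["R"],d["t"])
P=box(-.02,.032,-.024,.024,.186,.224)
reg=r.outline_of("wrist","pack")[0]["region"].astype(np.float32)
x,f=fit(C,P,reg,[.485,-.163,.17]); print("wrist",x.round(4),np.degrees(x[2]),f)
C=cam("top"); reg=r.outline_of("top","pack")[0]["region"].astype(np.float32)
x,f=fit(C,P,reg,[.485,-.163,.17]); print("top",x.round(4),np.degrees(x[2]),f)
delta([.485,-.163,.30],10)
E
```

```text
wrist [ 0.4783 -0.1657  0.2133] 12.221631777568865 0.07021922618150711
top [ 0.4799 -0.1655  0.2271] 13.011581292551261 0.08159368485212326
t 4.17 pos [ 0.4941 -0.155   0.3631] turn [-0.      0.0003  0.006 ] shift now-axes [ 1.04 -0.63  6.31] after-turn axes [ 1.03 -0.63  6.31] F [-0.03 -0.46 -0.09] w 0.09120435739551912 0.0
```

```bash
python3 -m pendant '0 0 -0.04 0 0 1 1;0 0 0 0.55 -0.25 2 1;0 0 0 0.55 -0.25 2 1;0 0 0 0.55 -0.25 1.5 1;0 0 0 0 0 0 1;0 0 0 0 0 0 1'
python3 - <<'E'
from fit import *
for i in range(3): print(np.round(r.sense()["eef_pos"],4))
C=cam("wrist"); a=r.capture("wrist"); save("w3",a)
P=box(-.02,.032,-.024,.024,.186,.224)
reg=r.outline_of("wrist","pack")[0]["region"].astype(np.float32)
x,f=fit(C,P,reg,[.479,-.1656,.21]); print("wrist",x.round(4),np.degrees(x[2]),f)
for q in("clip_left","clip_right"):
  for d in r.outline_of("wrist",q)[:2]:
    l=d["location"]; print(q,np.round(l),round(d["conf"],2),toplane(C,(l[1],l[0]),.221).round(4))
Q=np.array([[x_,y_,.224] for x_ in(-.02,.032) for y_ in (-.024,.024)]); c,s=np.cos(x[2]),np.sin(x[2])
uv=[proj(C,[x[0]+c*q[0]-s*q[1],x[1]+s*q[0]+c*q[1],q[2]]) for q in Q]; print(np.round(uv,1))
b=a.copy()
for u in uv: cv2.circle(b,tuple(int(v) for v in np.round(u)),1,(255,0,0),-1)
save("w3c",cv2.resize(b[90:290,190:430],None,fx=3,fy=3,interpolation=cv2.INTER_CUBIC))
delta([x[0],x[1],.213],np.degrees(x[2]))
E
```

```text
clock: 4.67
eef_pos: [0.4794, -0.1665, 0.298]
tcp_rot: [-0.109, 0.994, 0.0, -0.0]
force: [1.0, -0.8, -0.1]
gripper_width: 0.0911
grasp_force: 0.0
[ 0.4794 -0.1665  0.298 ]
[ 0.4794 -0.1665  0.298 ]
[ 0.4794 -0.1665  0.298 ]
wrist [ 0.4789 -0.1656  0.1984] 11.366792046468037 0.07072154432535172
clip_left [138. 449.] 0.59 [ 0.3921 -0.0774  0.221 ]
clip_left [215. 345.] 0.54 [ 0.4722 -0.141   0.221 ]
clip_right [210. 283.] 0.57 [ 0.4794 -0.1931  0.221 ]
clip_right [234. 537.] 0.52 [0.4531 0.0259 0.221 ]
[[286.6 194.2]
 [345.1 195.4]
 [287.1 251.8]
 [342.  252.9]]
t 4.87 pos [ 0.4803 -0.1668  0.2992] turn [-0.001   0.0015  0.0212] shift now-axes [0.12 0.16 8.62] after-turn axes [0.11 0.15 8.62] F [-0.85  0.01 -0.25] w 0.09115839995431274 0.0
```

View pics/w3c.png

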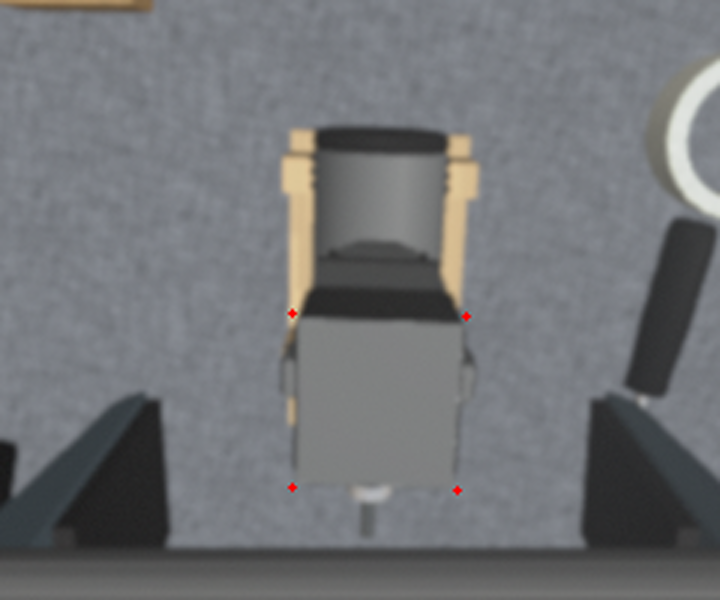

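The crop shows the pack's top face from (298,317) to (461,485), with tabs at columns 290 and 468 around row 375. It sits about 1 mm off centre on tool +y and is square to the jaws. I'll descend and close lightly first.

```bash
python3 -m pendant '0 0 0.008 0.1 0.13 1.2 1;0 0 0 0 0 1.5 1;0 0 0 0 0 1.5 1;0 0 0 0 0 1.5 1;0 0 0 0 0 1.5 1;0 0 0 0 0 1.0 1;0 0 0 0 0 0.5 1;0 0 0 0 0 0 0.75;0 0 0 0 0 0 0.75;0 0 0 0 0 0 0.68;0 0 0 0 0 0 0.68;0 0 0 0 0 0 0.68' 6
python3 -c "
from h import *
delta([.479,-.1656,.211],12)"
python3 -m pendant '0 0 0 0 0 0 0.5;0 0 0 0 0 0 0.5;0 0 0 0 0 0 0.5;0 0 0 0 0 0 0.5' 6
python3 -c "
from h import *
delta([.479,-.1656,.211],12)"
```

```text
clock: 5.87
eef_pos: [0.4785, -0.166, 0.2115]
tcp_rot: [-0.105, 0.994, -0.0, 0.0]
force: [-0.2, 0.6, -0.6]
gripper_width: 0.0627
grasp_force: 0.0
t 5.87 pos [ 0.4785 -0.166   0.2115] turn [-0.0006  0.0008  0.0018] shift now-axes [-0.05  0.03  0.05] after-turn axes [-0.05  0.03  0.05] F [-0.21  0.57 -0.6 ] w 0.06269014877083923 0.0
clock: 6.2
eef_pos: [0.4784, -0.166, 0.2113]
tcp_rot: [-0.105, 0.994, -0.0, 0.0]
force: [-2.0, 0.7, 5.1]
gripper_width: 0.0548
grasp_force: 6.0
t 6.2 pos [ 0.4784 -0.166   0.2113] turn [-0.0002  0.0003  0.0017] shift now-axes [-0.07  0.02  0.03] after-turn axes [-0.07  0.02  0.03] F [-1.97  0.65  5.12] w 0.054818577694877475 5.996977910399437
```

```bash
python3 -m pendant '0 0 0 0 0 0 0.45;0 0 0 0 0 0 0.45;0 0 0 0 0 0 0.45;0 0 0 0 0 0 0.45;0 0 0 0 0 0 0.45' 40
python3 -c "
from h import *
delta([.479,-.1656,.211],12)"
```

```text
clock: 6.62
eef_pos: [0.4783, -0.166, 0.2112]
tcp_rot: [-0.105, 0.994, -0.0, 0.0]
force: [-2.8, 0.0, 5.9]
gripper_width: 0.048
grasp_force: 39.8
t 6.62 pos [ 0.4783 -0.166   0.2112] turn [-0.0002  0.0001  0.0018] shift now-axes [-0.07  0.02  0.02] after-turn axes [-0.07  0.02  0.02] F [-2.76  0.02  5.94] w 0.04796594793822315 39.76312816143036
```

The width is 48.0 mm, so both clips are flush. I'll draw up gently.

```bash
for i in 1; do python3 -m pendant '0 0 0 0 0 -0.05 0.45;0 0 0 0 0 -0.05 0.45;0 0 0 0 0 -0.05 0.45;0 0 0 0 0 -0.05 0.45'; done
python3 -m pendant '0 0 0 0 0 -0.1 0.45;0 0 0 0 0 -0.1 0.45;0 0 0 0 0 -0.1 0.45;0 0 0 0 0 -0.1 0.45'
```

```text
clock: 6.95
eef_pos: [0.478, -0.1657, 0.2124]
tcp_rot: [-0.105, 0.994, 0.0, -0.0]
force: [5.0, -1.0, -11.6]
gripper_width: 0.048
grasp_force: 39.8
clock: 7.28
eef_pos: [0.478, -0.1656, 0.2168]
tcp_rot: [-0.105, 0.994, 0.0, -0.0]
force: [4.2, 1.8, -12.3]
gripper_width: 0.0484
grasp_force: 39.8
```

```bash
python3 -m pendant '0 0 0 0 0 -0.15 0.45;0 0 0 0 0 -0.15 0.45;0 0 0 0 0 -0.15 0.45;0 0 0 0 0 -0.15 0.45;0 0 0 0 0 -0.15 0.45;0 0 0 0 0 -0.15 0.45'
python3 -m pendant '0 0 0 0 0 -0.2 0.45;0 0 0 0 0 -0.2 0.45;0 0 0 0 0 -0.2 0.45;0 0 0 0 0 -0.2 0.45;0 0 0 0 0 -0.2 0.45;0 0 0 0 0 -0.2 0.45;0 0 0 0 0 -0.2 0.45;0 0 0 0 0 -0.2 0.45;0 0 0 0 0 -0.2 0.45;0 0 0 0 0 -0.2 0.45'
```

```text
clock: 7.78
eef_pos: [0.4782, -0.1659, 0.2263]
tcp_rot: [-0.105, 0.994, -0.0, -0.0]
force: [0.8, 0.9, -7.3]
gripper_width: 0.0477
grasp_force: 39.8
clock: 8.62
eef_pos: [0.4783, -0.1659, 0.2461]
tcp_rot: [-0.105, 0.994, -0.0, 0.0]
force: [1.5, -0.3, -2.9]
gripper_width: 0.0481
grasp_force: 39.8
```

```bash
python3 -m pendant '0 0 0 0 0 -0.3 0.45;0 0 0 0 0 -0.4 0.45;0 0 0 0 0 -0.5 0.45;0 0 0 0 0 -0.5 0.45;0 0 0 0 0 -1 0.45;0 0 0 0 0 -1.5 0.45;0 0 0.1 0 0 -2 0.45;0 0 0.1 0 0 -1.5 0.45;0 0 0.1 0 0 -0.7 0.45;0 0 0.1 0 0 0 0.45;0 0 0.106 0 0 0 0.45'
python3 -m pendant '0 0 0 -0.15 1.5 0 0.45;0 0 0 -0.295 3.0 0 0.45;0 0 0 -0.295 3.0 0 0.45;0 0 0 -0.295 3.0 0 0.45;0 0 0 -0.295 3.0 0 0.45;0 0 0 -0.295 3.0 0 0.45;0 0 0 -0.295 3.0 0 0.45;0 0 0 -0.295 3.0 0 0.45;0 0 0 -0.295 3.0 0 0.45;0 0 0 -0.295 3.0 0 0.45;0 0 0 -0.295 3.0 1 0.45;0 0 0 -0.295 3.0 2.0 0.45;0 0 0 -0.15 1.8 2.5 0.45;0 0 0 0 0 2.0 0.45;0 0 0 0 0 1.0 0.45;0 0 0 0 0 0 0.45;0 0 0 0 0 0 0.45'
python3 - <<'E'
from fit import *
C=cam("wrist"); a=r.capture("wrist"); save("w4",a); np.savez("w4.npz",a=a,K=C[0],R=C[1],t=C[2])
for d in r.outline_of("wrist","tray")[:3]:
    l=d["location"]; print(np.round(l),round(d["conf"],2),d["region"].sum(),toplane(C,(l[1],l[0]),.05).round(3))
E
```

```text
clock: 9.53
eef_pos: [0.4784, -0.166, 0.3315]
tcp_rot: [0.149, 0.989, -0.0, 0.001]
force: [0.3, 0.0, -2.7]
gripper_width: 0.048
grasp_force: 39.7
clock: 10.95
eef_pos: [0.6177, 0.1708, 0.2457]
tcp_rot: [0.147, 0.989, -0.0, -0.0]
force: [0.7, -0.4, -1.3]
gripper_width: 0.0485
grasp_force: 39.8
[101. 317.] 0.82 11234 [0.523 0.203 0.05 ]
```

View pics/w4.png

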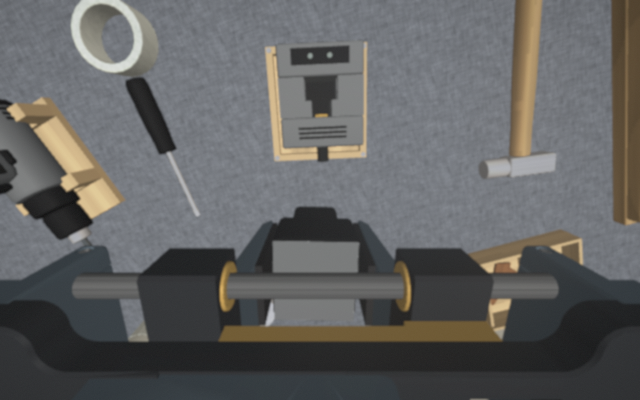

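The w4 picture shows the grey charger at (320,100). Its T-well has the wide part at columns 304-337, rows 76-102, and the narrow part at columns 311-330 down to about row 117, facing tool -x as the pack needs. I'll fit the T now.

Run:
```python
from fit import *
d=np.load("w4.npz"); a=d["a"]; C=(d["K"],d["R"],d["t"]); g=cv2.cvtColor(a,cv2.COLOR_RGB2GRAY).astype(np.float32)
S=4; G=cv2.resize(g,None,fx=S,fy=S,interpolation=cv2.INTER_CUBIC)
def T(m): # T outline grown by m
    w=.0008+m; return np.array([[-.012-w,-.017-w],[.010+w,-.017-w],[.010+w,-.010-w],[.027+w,-.010-w],[.027+w,.010+w],[.010+w,.010+w],[.010+w,.017+w],[-.012-w,.017+w]])
def px(p,m):
    c,s=np.cos(p[2]),np.sin(p[2]); t=T(m)
    return np.array([proj(C,[p[0]+c*x-s*y,p[1]+s*x+c*y,.078]) for x,y in t])
def mask(p,m):
    M=np.zeros(G.shape,np.uint8); cv2.fillPoly(M,[(((px(p,m)+.5)*S-.5)*16).round().astype(np.int32)],1,shift=4); return M>0
def score(p):
    i=mask(p,-.0); i2=mask(p,-.003); o=mask(p,.003)
    return np.mean(G[i&~i2])-np.mean(G[o&~i])
best=None
for y0 in(-.29,-.31,-.27):
    for dx in(-.006,0,.006):
        p0=[.522+dx,.199,y0]
        m=minimize(score,p0,method="Nelder-Mead",options=dict(initial_simplex=np.array([p0]+[np.add(p0,e) for e in([.006,0,0],[0,.006,0],[0,0,.06])])))
        if best is None or m.fun<best.fun: best=m
        print(m.x.round(4),m.fun.round(1))
x=best.x; print(np.degrees(x[2]))
b=cv2.resize(a,None,fx=8,fy=8,interpolation=cv2.INTER_CUBIC)
cv2.polylines(b,[((px(x,0)+.5)*8).astype(np.int32)],True,(255,0,0),1)
b=b[35*8:35*8+600,275*8:275*8+720]; print(b.shape)
save("w4c",b); np.save("well.npy",x)
delta([x[0],x[1],.245],np.degrees(x[2]))
```

```text
[ 0.5129  0.2094 -0.2566] -41.8
[ 0.5131  0.2093 -0.2682] -41.2
[ 0.5303  0.2039 -0.2599] -8.3
[ 0.5132  0.2094 -0.2596] -41.7
[ 0.513   0.2093 -0.2483] -41.8
[ 0.5131  0.2093 -0.2579] -41.8
[ 0.513   0.2093 -0.2463] -41.7
[ 0.5206  0.2092 -0.3017] -17.2
[ 0.5311  0.2053 -0.266 ] -8.5
-14.77700986606962
(600, 720, 3)
t 11.05 pos [0.6183 0.1708 0.2468] turn [ 0.001   0.0019 -0.0376] shift now-axes [11.19  0.62  0.16] after-turn axes [11.15  1.04  0.18] F [ 0.14 -0.22 -1.42] w 0.04790608218993829 39.755182564258575
```

View pics/w4c.png

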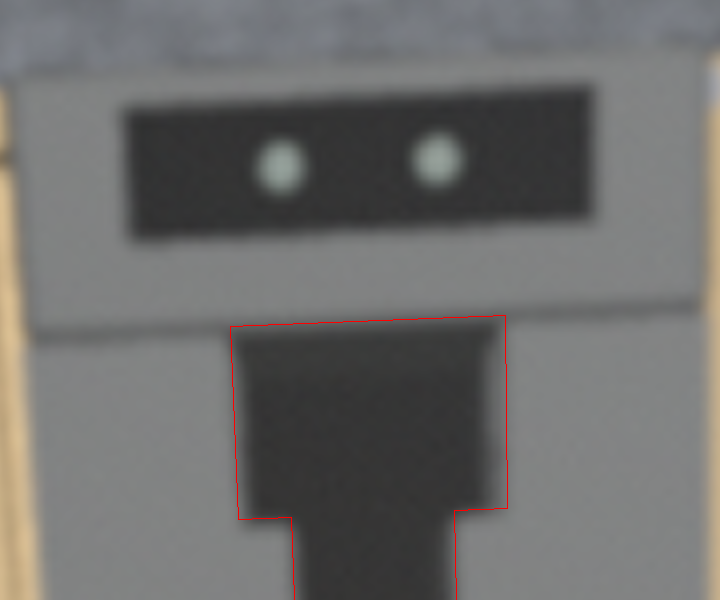

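```bash
python3 -m pendant '0 0 -0.037 0 0 0 0.45;0 0 0 2 0.3 0 0.45;0 0 0 2.5 0.4 0 0.45;0 0 0 2.5 0.3 0 0.45;0 0 0 0.8 0 0 0.45;0 0 0 0 0 0 0.45;0 0 0 0 0 0 0.45'
python3 - <<'E'
from fit import *
s=r.sense(); M=R.from_quat(s["tcp_rot"]).as_matrix(); print(np.degrees(np.arctan2(M[1,1],M[0,1]))-90)
C=cam("wrist"); a=r.capture("wrist"); save("w5",a); np.savez("w5.npz",a=a,K=C[0],R=C[1],t=C[2])
x=np.load("well.npy")
S=8
def T(w): return np.array([[-.012-w,-.017-w],[.010+w,-.017-w],[.010+w,-.010-w],[.027+w,-.010-w],[.027+w,.010+w],[.010+w,.010+w],[.010+w,.017+w],[-.012-w,.017+w]])
c,s_=np.cos(x[2]),np.sin(x[2])
uv=np.array([proj(C,[x[0]+c*X-s_*Y,x[1]+s_*X+c*Y,.078]) for X,Y in T(.0008)]); print(uv.round(1))
o=uv.mean(0).astype(int)-[40,35]
b=cv2.resize(a,None,fx=S,fy=S,interpolation=cv2.INTER_CUBIC)
cv2.polylines(b,[((uv+.5)*S).astype(np.int32)],True,(255,0,0),1)
save("w5c",b[o[1]*S:o[1]*S+590,o[0]*S:o[0]*S+640]); print(o)
delta([x[0],x[1],.245],np.degrees(x[2]))
E
```

```text
clock: 11.63
eef_pos: [0.5456, 0.2007, 0.2463]
tcp_rot: [0.128, 0.992, 0.0, 0.001]
force: [-0.1, 0.2, -1.6]
gripper_width: 0.0482
grasp_force: 39.8
-14.757534811735738
[[298.5 150. ]
 [298.9 171. ]
 [305.  171. ]
 [305.2 185.6]
 [323.9 185.6]
 [324.  171. ]
 [330.2 171. ]
 [330.5 150. ]]
[274 134]
t 11.68 pos [0.5459 0.2005 0.2461] turn [ 0.0009  0.0017 -0.0001] shift now-axes [3.39 0.01 0.1 ] after-turn axes [3.39 0.01 0.11] F [ 0.41  0.3  -1.59] w 0.04847582032306043 39.755089581012726
```

View pics/w5c.png

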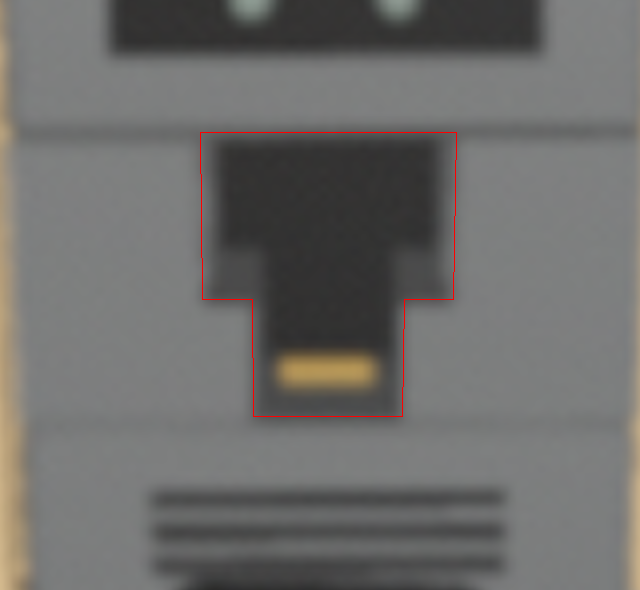

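The T outline matches in both views, with centres agreeing to under 0.5 px, so the well is at (0.513, 0.209) with yaw -14.8°. I'll move over it and feel down.

```bash
python3 -m pendant '0 0 0 1.2 0 1 0.45;0 0 0 1.2 0 1.5 0.45;0 0 0 1.05 0 1.5 0.45;0 0 0 0 0 1.5 0.45;0 0 0 0 0 1.5 0.45;0 0 0 0 0 0.8 0.45;0 0 0 0 0 0.4 0.45;0 0 0 0 0 0.2 0.45;0 0 0 0 0 0 0.45;0 0 0 0 0 0 0.45'
python3 -c "
from h import *
x=np.load('well.npy');delta([x[0],x[1],.151],np.degrees(x[2]))"
```

```text
clock: 12.52
eef_pos: [0.5118, 0.2096, 0.1615]
tcp_rot: [0.129, 0.992, 0.0, 0.0]
force: [0.3, -0.5, -2.1]
gripper_width: 0.0482
grasp_force: 39.8
t 12.52 pos [0.5118 0.2096 0.1615] turn [ 0.0004  0.0006 -0.    ] shift now-axes [-0.13  0.01  1.05] after-turn axes [-0.13  0.01  1.05] F [ 0.3  -0.45 -2.07] w 0.048249928379732944 39.755132496356964
```

```bash
python3 -m pendant '0 0 0 -0.06 0 0.2 0.45;0 0 0 0 0 0.2 0.45;0 0 0 0 0 0.2 0.45;0 0 0 0 0 0.1 0.45;0 0 0 0 0 0.1 0.45;0 0 0 0 0 0.1 0.45'
python3 -m pendant '0 0 0 0 0 0.06 0.45;0 0 0 0 0 0.06 0.45;0 0 0 0 0 0.06 0.45'
```

```text
clock: 13.02
eef_pos: [0.512, 0.2094, 0.1518]
tcp_rot: [0.129, 0.992, -0.0, -0.0]
force: [-0.2, -0.8, -2.4]
gripper_width: 0.0479
grasp_force: 39.8
clock: 13.27
eef_pos: [0.512, 0.2094, 0.1501]
tcp_rot: [0.129, 0.992, 0.0, 0.0]
force: [0.2, -0.8, -2.2]
gripper_width: 0.0483
grasp_force: 39.8
```

```bash
python3 -m pendant '0 0 0 0 0 0.05 0.45;0 0 0 0 0 0.05 0.45'; python3 -c "
from h import *
x=np.load('well.npy');delta([x[0],x[1],.151],np.degrees(x[2]))"
```

```text
clock: 13.43
eef_pos: [0.512, 0.2094, 0.1491]
tcp_rot: [0.129, 0.992, 0.0, 0.0]
force: [-0.9, -0.5, -1.8]
gripper_width: 0.0483
grasp_force: 39.8
t 13.43 pos [0.512  0.2094 0.1491] turn [0.     0.     0.0001] shift now-axes [-0.11  0.02 -0.19] after-turn axes [-0.11  0.02 -0.19] F [-0.88 -0.49 -1.81] w 0.04830762209356858 39.75491791963577
```

```bash
python3 -m pendant '0 0 0 0 0 0.06 0.45;0 0 0 0 0 0.06 0.45;0 0 0 0 0 0.06 0.45'; python3 -m pendant '0 0 0 0 0 0.06 0.45;0 0 0 0 0 0.06 0.45;0 0 0 0 0 0.06 0.45'
```

```text
clock: 13.68
eef_pos: [0.5123, 0.2094, 0.1475]
tcp_rot: [0.129, 0.992, 0.0, 0.0]
force: [2.1, -0.2, 0.8]
gripper_width: 0.0483
grasp_force: 39.7
clock: 13.93
eef_pos: [0.5127, 0.2095, 0.146]
tcp_rot: [0.129, 0.992, 0.0, 0.001]
force: [4.0, -1.2, 4.0]
gripper_width: 0.0484
grasp_force: 39.7
```

The taper is sliding in, with a side force pushing towards pack +x. I'll follow it with a small tool -x shift.

```bash
python3 -m pendant '0 0 0 -0.05 0 0 0.45;0 0 0 -0.05 0 0.05 0.45;0 0 0 0 0 0.05 0.45'; python3 -m pendant '0 0 0 0 0 0.06 0.45;0 0 0 0 0 0.06 0.45;0 0 0 0 0 0.06 0.45'
```

```text
clock: 14.18
eef_pos: [0.5131, 0.2091, 0.1445]
tcp_rot: [0.129, 0.992, 0.0, 0.0]
force: [3.7, -1.0, 0.6]
gripper_width: 0.0486
grasp_force: 39.7
clock: 14.43
eef_pos: [0.5131, 0.2091, 0.1427]
tcp_rot: [0.128, 0.992, 0.0, 0.0]
force: [5.2, -1.2, 1.4]
gripper_width: 0.0483
grasp_force: 39.7
```

```bash
python3 -m pendant '0 0 0 -0.06 0 0 0.45;0 0 0 -0.06 0 0.05 0.45;0 0 0 0 0 0.05 0.45;0 0 0 0 0 0.05 0.45'; python3 -m pendant '0 0 0 0 0 0.08 0.45;0 0 0 0 0 0.08 0.45;0 0 0 0 0 0.08 0.45;0 0 0 0 0 0.08 0.45'
```

```text
clock: 14.77
eef_pos: [0.5136, 0.2087, 0.1408]
tcp_rot: [0.129, 0.992, -0.0, -0.001]
force: [0.9, -0.0, -1.2]
gripper_width: 0.0482
grasp_force: 39.7
clock: 15.1
eef_pos: [0.5138, 0.2088, 0.1378]
tcp_rot: [0.129, 0.992, -0.0, -0.0]
force: [0.4, -0.2, -1.7]
gripper_width: 0.0483
grasp_force: 39.8
```

The side force is gone and it's sliding freely in the well.

```bash
python3 -m pendant '0 0 0 0 0 0.1 0.45;0 0 0 0 0 0.1 0.45;0 0 0 0 0 0.1 0.45;0 0 0 0 0 0.1 0.45;0 0 0 0 0 0.1 0.45;0 0 0 0 0 0.1 0.45;0 0 0 0 0 0.1 0.45;0 0 0 0 0 0.1 0.45'; python3 -m pendant '0 0 0 0 0 0.1 0.45;0 0 0 0 0 0.1 0.45;0 0 0 0 0 0.1 0.45;0 0 0 0 0 0.1 0.45;0 0 0 0 0 0.1 0.45;0 0 0 0 0 0.1 0.45;0 0 0 0 0 0.1 0.45;0 0 0 0 0 0.1 0.45'
```

```text
clock: 15.77
eef_pos: [0.5141, 0.2088, 0.1299]
tcp_rot: [0.129, 0.992, 0.0, 0.0]
force: [0.1, -0.2, -2.3]
gripper_width: 0.0484
grasp_force: 39.8
clock: 16.43
eef_pos: [0.5141, 0.2088, 0.1219]
tcp_rot: [0.129, 0.992, 0.0, 0.0]
force: [-0.5, 0.6, -1.4]
gripper_width: 0.0482
grasp_force: 39.8
```

```bash
python3 -m pendant '0 0 0 0 0 0.1 0.45;0 0 0 0 0 0.1 0.45;0 0 0 0 0 0.1 0.45;0 0 0 0 0 0.1 0.45;0 0 0 0 0 0.1 0.45;0 0 0 0 0 0.1 0.45;0 0 0 0 0 0.1 0.45;0 0 0 0 0 0.1 0.45'; python3 -m pendant '0 0 0 0 0 0.1 0.45;0 0 0 0 0 0.1 0.45;0 0 0 0 0 0.1 0.45;0 0 0 0 0 0.1 0.45;0 0 0 0 0 0.1 0.45;0 0 0 0 0 0.1 0.45'
```

```text
clock: 17.1
eef_pos: [0.5139, 0.2089, 0.114]
tcp_rot: [0.129, 0.992, -0.0, -0.0]
force: [-4.6, 2.1, 2.1]
gripper_width: 0.048
grasp_force: 39.7
clock: 17.6
eef_pos: [0.5138, 0.2088, 0.1078]
tcp_rot: [0.129, 0.992, -0.0, -0.0]
force: [-4.8, 1.9, 3.7]
gripper_width: 0.0484
grasp_force: 39.7
```

```bash
python3 -m pendant '0 0 0 0 0 0.05 0.45;0 0 0 0 0 0.05 0.45;0 0 0 0 0 0.05 0.45'
```

```text
clock: 17.85
eef_pos: [0.5138, 0.2088, 0.1063]
tcp_rot: [0.129, 0.992, -0.0, -0.0]
force: [-4.9, 1.5, 3.5]
gripper_width: 0.0482
grasp_force: 39.7
```

```bash
python3 -m pendant '0 0 0 0.05 0 0.05 0.45;0 0 0 0 0 0.05 0.45;0 0 0 0 0 0.05 0.45'; python3 -m pendant '0 0 0 0 0 0.05 0.45;0 0 0 0 0 0.05 0.45'
```

```text
clock: 18.1
eef_pos: [0.5137, 0.2089, 0.105]
tcp_rot: [0.129, 0.992, -0.0, 0.0]
force: [-2.9, 1.2, 4.1]
gripper_width: 0.0481
grasp_force: 39.7
clock: 18.27
eef_pos: [0.5137, 0.209, 0.104]
tcp_rot: [0.129, 0.992, 0.0, 0.0]
force: [-3.4, -0.6, 4.4]
gripper_width: 0.0481
grasp_force: 39.7
```

```bash
python3 -m pendant '0 0 0 0 0 0.04 0.45;0 0 0 0 0 0.04 0.45'; python3 -m pendant '0 0 0 0 0 0.03 0.45;0 0 0 0 0 0 0.45'
```

```text
clock: 18.43
eef_pos: [0.5137, 0.209, 0.1033]
tcp_rot: [0.129, 0.992, 0.0, 0.0]
force: [-6.7, 0.5, 9.9]
gripper_width: 0.0482
grasp_force: 39.8
clock: 18.6
eef_pos: [0.5136, 0.209, 0.1032]
tcp_rot: [0.129, 0.992, -0.0, -0.0]
force: [-7.0, 1.3, 10.2]
gripper_width: 0.0484
grasp_force: 39.8
```

```bash
python3 -m pendant '0 0 0 0.04 0 0 0.45;0 0 0 0.02 0 0 0.45'; python3 -m pendant '0 0 0 0 0 0.03 0.45;0 0 0 0 0 0.0 0.45'
```

```text
clock: 18.77
eef_pos: [0.5135, 0.209, 0.1032]
tcp_rot: [0.128, 0.992, 0.0, 0.001]
force: [-2.0, -2.8, 6.6]
gripper_width: 0.0484
grasp_force: 39.8
clock: 18.93
eef_pos: [0.5136, 0.2091, 0.1032]
tcp_rot: [0.129, 0.992, 0.0, 0.0]
force: [-5.1, -1.4, 11.4]
gripper_width: 0.048
grasp_force: 39.8
```

```bash
python3 -m pendant '0 0 0 0.02 0 0.03 0.45;0 0 0 0 0 0 0.45'
```

```text
clock: 19.1
eef_pos: [0.5135, 0.2091, 0.1031]
tcp_rot: [0.128, 0.992, 0.0, 0.001]
force: [-4.9, -2.8, 15.3]
gripper_width: 0.0486
grasp_force: 39.8
```

It hits a firm stop at z = 0.1031 m, so the base is flush. I'll let go, back off and check.

```bash
python3 -m pendant '0 0 0 0 0 0 0.6;0 0 0 0 0 0 0.7;0 0 0 0 0 0 0.9;0 0 0 0 0 0 0.9;0 0 0 0 0 0 0.9;0 0 0 0 0 0 0.9'; python3 -m pendant '0 0 0 0 0 -0.5 0.9;0 0 0 0 0 -1 0.9;0 0 0 0 0 -2 0.9;0 0 0 0 0 -2 0.9;0 0 0 0 0 -3 0.9;0 0 0 0 0 -2 0.9;0 0 0 0 0 0 0.9;0 0 0 0 0 0 0.9'
python3 - <<'E'
from fit import *
C=cam("wrist"); a=r.capture("wrist")
P=box(-.02,.032,-.024,.024,.078,.116)
reg=r.outline_of("wrist","pack")[0]["region"].astype(np.float32)
x,f=fit(C,P,reg,[.5135,.209,-.2577]); print("pack",x.round(4),np.degrees(x[2]),f)
for q in("clip_left","clip_right"):
  for d in r.outline_of("wrist",q)[:1]: print(q,np.round(d["location"]),round(d["conf"],2),d["region"].sum())
uv=proj(C,[.5135,.209,.1]); o=(uv-[50,45]).astype(int).clip(0)
w=cv2.resize(a[o[1]:o[1]+90,o[0]:o[0]+100],None,fx=4,fy=4,interpolation=cv2.INTER_CUBIC)
b=r.capture("scene"); c=cam("scene"); uv=proj(c,[.5135,.209,.08]).astype(int)
z=cv2.resize(b[uv[1]-45:uv[1]+45,uv[0]-50:uv[0]+50],None,fx=4,fy=4,interpolation=cv2.INTER_CUBIC)
save("fin",np.hstack([w,z]))
E
```

```text
clock: 19.6
eef_pos: [0.5129, 0.2091, 0.1022]
tcp_rot: [0.129, 0.992, -0.0, 0.0]
force: [0.1, -0.5, -0.0]
gripper_width: 0.0816
grasp_force: 0.0
clock: 20.27
eef_pos: [0.5135, 0.2094, 0.2091]
tcp_rot: [0.129, 0.992, 0.001, 0.001]
force: [-0.1, -0.4, -0.9]
gripper_width: 0.0823
grasp_force: 0.0
pack [ 0.5135  0.2089 -0.2798] -16.03152450215072 0.08145210146903992
clip_left [208. 339.] 0.43 72
clip_right [206. 285.] 0.41 40
```

View pics/fin.png

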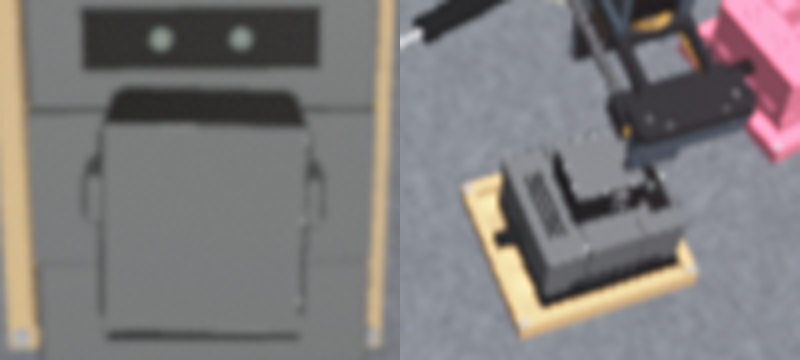

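The pack is seated square on the charger. Both tabs are out, at crop pixels (90,190) and (316,190), and the gripper is clear. I'll hand it in.

```bash
python3 -c "
from rig import r
print(r.sign_off())"
```

```text
the job is handed in; nothing more can be done
None
```

The pack is in the charger's well with its base flush and both clips sprung back out; I handed it in just after 20 s, and the verdict was not shown.

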